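Undo a quarter-turn fastener of unknown hand and take off the gear-case cover

TASK

Open the small gear case on the worktop: its cover is held by a wing fastener that comes undone with a quarter turn, but nobody knows which way round, so try it both ways and follow the way that gives, without forcing it against its stop, until the wing lies along the slot in the cover. Then lift the cover straight off over the wing by its handle and set it down, without dropping it, flat and handle up in the middle of the black rubber mat. Leave the wing open, and the steel cup, V-block and marker that stand between case and mat where they are.

Things in the scene. Friction and masses are not known exactly. Their poses are not given: they have to be found in the camera images.
- housing: Grey gear case, fixed, 214 (its x) x 142 (its y) x 59 mm high, a 16 mm foot on each end. Origin: centre of its underside on the worktop; z up. The cover lies in a recess of its top, underside 55 mm above the worktop, inside a lip 1 mm lower than the cover's top face, with 2 mm of play each way. The wing's axis is at x = -55 mm, y = 0.
- wing (a joint): Turn of the wing, rad, positive anticlockwise from above. About 0 fastened (wing along the case's y, across the slot); undone at an end stop near +1.6 or -1.6 (wing along the slot). Over 400 N of finger force on it (grip included) spoils it. Only one way is open, different from case to case: the wrong way it meets a hard stop within about 0.25 rad of 0; the right way it turns on freely (0.06 N m friction) and stays where it is left.
- wing_grip (a point): Centre of the steel wing: a flat upright bar 64 mm long (its y), 14 mm thick (its x), 26 mm tall, turning about the vertical through its centre; this point is 76 mm above the worktop, half-way up the wing (63 to 89 mm). Its axes turn with the wing. It stands 3 mm above the cover.
- cover: Loose aluminium cover, 200 (its x) x 128 (its y) x 5 mm, 0.4 kg. Origin: centre of the plate's underside; x, y along the case's x, y when in place; z up. It has an 76 mm (x) by 32 mm (y) slot centred at x = -55 mm, through which the undone wing passes; the balance point is about 16 mm from the handle towards the slot.
- cover_handle (a point): Centre of the grip bar of the cover's steel handle: a flat bar 92 mm long (cover's y), 12 mm wide (cover's x), 14 mm tall, on two legs 80 mm apart; 26 mm of free space below it, bar centre 38 mm above the cover's underside, at x = +45 mm, y = 0 of the cover.
- mat: Black rubber mat fixed on the worktop, 240 (its x) x 160 (its y) x 4 mm thick. Origin: centre of its underside; its top is 4 mm above the worktop.
- spare_cup_mid (a point): Bystander, loose: open steel cup, 64 mm across, 47 tall. The point is its centre, half-way up.
- v_block_mid (a point): Bystander, loose: ground steel V-block, 62x57x35 mm. The point is its centre, half-way up.
- marker_mid (a point): Bystander, loose: black marker pen lying down, about 140 mm long, 17 thick. The point is its centre, half-way up.

How it is judged (in metres and radians):
On the way, in this order (a step that is already met when the one before it is completed fails the run):
1. the wing is turned at least 1.35 rad the way that opens, with the cover still in its seat ((value of joint wing above 1.35 rad or value of joint wing below -1.35 rad) and z of cover in the frame of housing below 0.06 m), for 0.2 s.
2. the cover is lifted clear above the wing (z of cover in the frame of housing above 0.09 m), for 0.1 s.
At the end, for the whole second after the job is handed in: The cover lies flat (tilt under 0.06 rad), handle up, at rest on the mat, its centre within 40 mm of the mat's centre; the wing is still turned open (1.3 rad or more from fastened) (horizontal distance between cover and mat below 0.04 m and height (world z) of cover below 0.01 m and angle between cover's own z axis and vertical below 0.06 rad and linear speed of cover below 0.02 m/s and (value of joint wing above 1.3 rad or value of joint wing below -1.3 rad)); the robot touches nothing.
It fails at once if the wing is forced: the fingers press on the case or its wing with over 400 N in all (grip included) (contact force between the fingers and housing above 400 N).
It fails at once if the cover is let go more than 25 mm above the mat or worktop, away from the case (height (world z) of cover above 0.029 m and horizontal distance between cover and housing above 0.08 m and contact force between the fingers and cover below 0.1 N).
It fails at once if a bystander is moved by more than 30 mm (distance of any of spare_cup_mid, v_block_mid, marker_mid from where it was at the start of the episode above 0.03 m).
It also fails if it takes over 58 s, if anything falls off the work surface, if the arm or the gripper's body presses on something with over 40 N, if the wrist force passes 120 N, or if a joint passes its speed limit or range.

ROBOT

A 7-joint arm with a two-finger parallel gripper is mounted at the origin on a cart in front of the work surface, level with it; the furniture and walls round the work are solid. World frame = base frame: x ahead of the robot, y to its left, z up, the work surface at z = 0. Lengths are in mm, angles in rad, forces in N, time in s.
With the tool pointing down it reaches from about 400 to 875 mm from the base axis. Payload 4.4 kg.
Tool frame: the origin (TCP) lies at the centre of the arm's flange, where the gripper is bolted on; the fingertips stand 173 mm ahead of it and the grasp point (between the pads) lies 155 mm ahead of it; z points along the fingers, y is the direction in which the jaws open and shut (so a half turn about z gives the same grasp; the last joint's range is limited). The gripper opens to 85 mm and grips with 20 to 120 N. Pads are 22 mm wide; open, the fingers measure 114 mm over their backs; the gripper's body (76 mm by 85 mm) begins 54 mm behind the grasp point. The pads swing forward as they close: fully open they stand 13 mm farther back than shut.
Start: joints at [1.189, 0.628, 0.038, 1.517, -0.027, 0.996, -0.02], TCP at [201.896, -617.862, 404.713] pointing down, gripper open.
Joint ranges: [-3.06, 3.06], [-0.37, 2.12], [-1.25, 1.32], [0.18, 2.47], [-1.1, 4.24], [0.23, 1.98], [-2.94, 2.94]. Speed limits (rad/s): [2.57, 2.57, 3.14, 3.14, 3.14, 3.14, 3.14].

INTERFACE

Orientations are given as [roll, pitch, yaw] about the fixed x, y, z axes, in that order (R = Rz(yaw) Ry(pitch) Rx(roll)).
In Python, from cell import * gives the robot as it stands. The module is installed in compiled form; this text tells all that it offers.
- The arm moves only by the shell command python3 -m jog 'ROWS'. ROWS is JSON, one flat list of numbers, 5 for each row, row after row: the shift along the tool's x, y, z in mm, then the turn about the tool's z in degrees, then the finger opening in mm, from 0 to 85.4. A call has 1 to 20 rows; each row is the pose to reach, as a shift and turn from the pose commanded when the call began, along the tool's axes at that moment; what a row does not reach only later rows make up. A row lasts 1/12 s, in which the tool goes at most 41.7 mm and 7.16 degrees, less where a joint would pass 70% of its speed; a pose out of reach is approached as far as the arm can. A call with a gripper value outside its range is refused whole. The fingers move at their own pace and stop on an object; the grip force is fixed at half the most. Time passes only in rows, so rows that repeat a pose let the fingers close. It gives the time, the measured TCP pose, the force and the opening at its end, in the units of the state.
- read_state(): the state, without advancing time (a new reading comes with each control period).
- get_image(name): name is "scene" or "top" or "wrist"; returns (picture, depth): 420x560x3 uint8, blue, green, red; 420x560 float32, mm along the optical axis (not along the pixel's ray), 0 where there is no reading.
- camera_params(name): a dict with "K" (3x3 intrinsics, pixels), "T" (4x4, takes a point from camera to world coordinates). Camera axes: x right, y up, looking along -z (the intrinsics and any distortion apply to the point x, -y, -z); pixel columns grow to the right and rows downward; lengths in mm; the calibration is good to about 2 mm. A picture is of the moment at which its call begins: read the wrist's pose just before it. camera_params takes no time and is no camera call; for the wrist camera it gives the pose at the moment of the call.
- finish_job(): hands the job in, once; it reports no verdict.
The state is a dict: "clock": time; "qpos": joint angles; "qd": joint speeds; "tau": joint torques, N m; "eef_pos": TCP position; "tool_rot": TCP orientation; "force": force on the tool from outside, world axes, zero at the start; "torque": the same for the moment, N m; "width": finger opening in mm.
Only numpy, scipy, OpenCV 4.12 (cv2) and the standard library are available. Lean on these libraries where they do the work, as an engineer would, in place of code of your own. Each camera call takes 0.05 s, during which the arm holds its last target.

## Working session

There is one attempt and no reset: what is moved stays moved. The work goes in short steps, Python scripts to look and compute and a shell command to move; the robot and the scene stay as the last step left them, time stands still between calls to the robot, and variables do not carry over. Pictures are saved under pics/ and viewed, and the job is handed in when it is done.

```bash
mkdir -p pics; python3 - <<'E'
from cell import *
import cv2,numpy as np
s=read_state(); print(s)
for n in ("scene","top"):
    p,d=get_image(n); cv2.imwrite(f"pics/{n}0.png",p); np.save(f"pics/{n}0.npy",d)
    c=camera_params(n); print(n,np.round(c["K"],1).tolist(),np.round(c["T"],3).tolist(),[k for k in c])
E
```

```text
{'clock': 0.0, 'qpos': array([ 1.18920366,  0.62933095,  0.03844864,  1.51839697, -0.02701996,
        0.99630959, -0.02002909]), 'qd': array([ 0.00171206,  0.00030627, -0.00066835,  0.00093248,  0.00039936,
       -0.00091187, -0.00094816]), 'tau': array([ 7.88569560e-04, -5.63384843e+01,  1.22604165e+00, -1.93441987e+01,
        1.09389154e-02,  1.04934137e-02,  1.35036686e-05]), 'eef_pos': array([ 201.80500353, -617.55331939,  403.7894666 ]), 'tool_rot': array([-3.13966588e+00,  1.26373651e-05,  3.15746667e-01]), 'force': array([-0.08932433,  0.08507697,  0.31224973]), 'torque': array([0.00137685, 0.03606612, 0.03087538]), 'width': 85.78920050521813}
scene [[492.6, 0.0, 283.5], [0.0, 492.6, 199.5], [0.0, 0.0, 1.0]] [[-0.692, 0.517, -0.504, -3.803], [-0.722, -0.477, 0.502, 503.782], [0.019, 0.711, 0.703, 803.469], [0.0, 0.0, 0.0, 1.0]] ['K', 'T']
top [[439.4, 0.0, 278.7], [0.0, 439.4, 208.1], [0.0, 0.0, 1.0]] [[-0.019, 0.992, -0.127, 414.743], [-0.999, -0.023, -0.033, -24.08], [-0.036, 0.126, 0.991, 918.232], [0.0, 0.0, 0.0, 1.0]] ['K', 'T']
```

View pics/scene0.png

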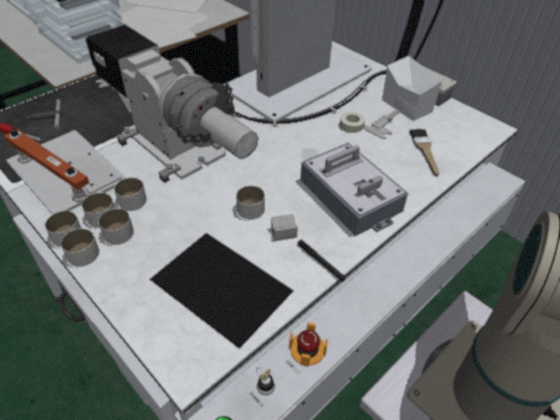

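View pics/top0.png

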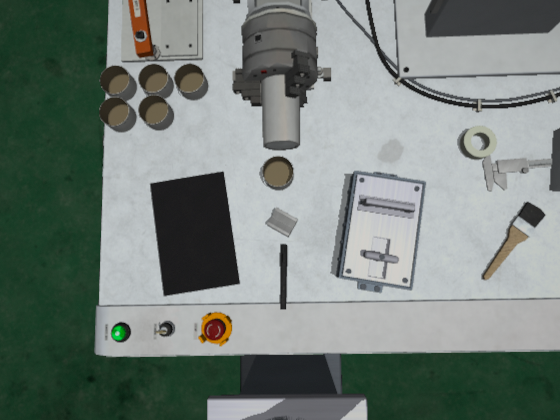

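The top view shows the case at about (382,230), with the wing near (380,257) lying across the slot and the handle near (387,207). The mat is at (195,233), the cup at (277,172), the V-block at (282,221) and the marker at (284,275). Next I'll measure these positions.

```bash
cat > h.py <<'E'
from cell import *
import cv2,numpy as np
def back(n,d,u,v,T=None):
    c=camera_params(n);K=c["K"];T=c["T"] if T is None else T
    u=np.asarray(u,float);v=np.asarray(v,float);z=d
    p=np.stack([(u-K[0,2])/K[0,0]*z,-(v-K[1,2])/K[1,1]*z,-z,np.ones_like(z)],-1)
    return (p@np.asarray(T).T)[...,:3]
def cloud(n,d):
    v,u=np.mgrid[0:420,0:560]; return back(n,d,u,v)
def rect(P):
    r=cv2.minAreaRect(P[:,:2].astype(np.float32)); return r
E
python3 - <<'E'
from h import *
d=np.load("pics/top0.npy"); p=cv2.imread("pics/top0.png")
P=cloud("top",d)
np.set_printoptions(precision=1,suppress=True)
box=lambda u0,u1,v0,v1:(slice(v0,v1),slice(u0,u1))
def pts(b,lo,hi):
    Q=P[b].reshape(-1,3);dd=d[b].reshape(-1);return Q[(dd>0)&(Q[:,2]>lo)&(Q[:,2]<hi)]
case=box(325,440,160,300)
Q=pts(case,45,68);print("cover/lip",len(Q),rect(Q),Q[:,2].mean())
Q=pts(box(330,430,225,290),76,110);print("wing",len(Q),rect(Q),Q.mean(0),np.median(Q[:,2]))
Q=pts(box(340,430,185,225),76,115);print("handle",len(Q),rect(Q),Q.mean(0),np.median(Q[:,2]))
Q=pts(box(255,300,150,195),20,80);print("cup",len(Q),rect(Q),Q.mean(0))
Q=pts(box(258,303,203,240),15,80);print("vb",len(Q),rect(Q),Q.mean(0))
b=box(265,300,240,312);g=p[b].max(-1)<60;Q=P[b][g];Q=Q[Q[:,2]<60];print("mk",len(Q),rect(Q),Q.mean(0))
b=box(140,250,160,300);g=(p[b].max(-1)<50)&(d[b]>0);g=cv2.morphologyEx(g.astype(np.uint8),cv2.MORPH_OPEN,np.ones((5,5)))>0;Q=P[b][g];print("mat",len(Q),rect(Q),Q.mean(0))
Q=P[box(430,470,190,240)].reshape(-1,3);print("table z",np.median(Q[:,2]))
cv2.imwrite("pics/crop.png",cv2.resize(p[160:300,325:440],None,fx=5,fy=4.2,interpolation=cv2.INTER_CUBIC))
E
```

```text
cover/lip 7434 ((479.0835266113281, -194.4497528076172), (145.0955352783203, 214.1512908935547), 79.56501007080078) 60.385245721083635
wing 262 ((424.7518005371094, -184.67938232421875), (63.45405960083008, 14.109045028686523), 78.23529815673828) [ 424.5 -183.8   89.2] 89.68918832033285
handle 371 ((522.08984375, -203.10134887695312), (91.43598937988281, 12.38405990600586), 79.49824523925781) [ 521.3 -202.4   99.4] 100.9949444941534
cup 225 ((600.841796875, 6.486736297607422), (63.207252502441406, 63.0325813293457), 3.2961878776550293) [605.    7.4  37.5]
vb 500 ((499.7020263671875, 0.3673896789550781), (49.769386291503906, 40.185394287109375), 59.48127365112305) [499.4   0.2  31.4]
mk 345 ((390.4664306640625, -0.09307384490966797), (11.101110458374023, 127.10442352294922), 87.90353393554688) [393.   -0.3  15.5]
mat 8305 ((484.914306640625, 185.42459106445312), (236.8837127685547, 157.43934631347656), 7.95049524307251) [482.8 184.9   5.7]
table z 1.5869417433553963
```

View pics/crop.png

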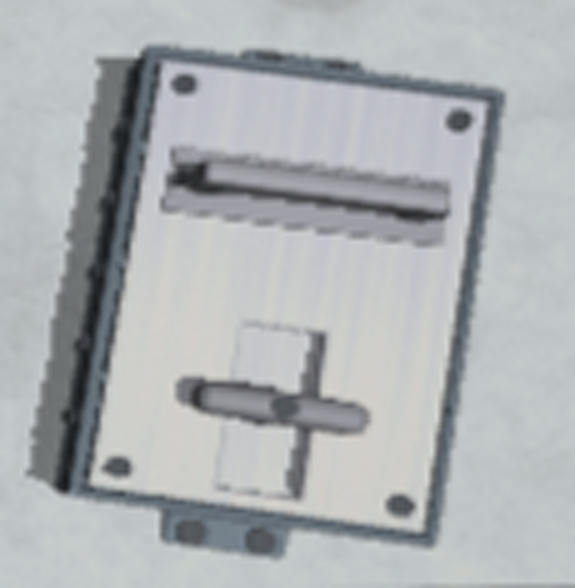

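```bash
cat >> h.py <<'E'
from scipy.spatial.transform import Rotation as Ro
def plan(x,y,z,yaw=None):
    s=read_state();R=Ro.from_euler('xyz',s["tool_rot"]);d=R.inv().apply(np.array([x,y,z])-s["eef_pos"])
    cy=np.degrees(s["tool_rot"][2]);t=0 if yaw is None else -((yaw-cy+180)%360-180)
    print("clock %.2f pos"%s["clock"],np.round(s["eef_pos"],1),"yaw %.1f"%cy,"w %.1f"%s["width"],"F",np.round(s["force"],1),"M",np.round(s["torque"],2),"q7 %.2f"%s["qpos"][6],"-> shift",np.round(d,1),"turn %.1f"%t)
E
python3 -c "
from h import *
plan(424.9,-184.6,300,78.5)"
```

```text
clock 0.10 pos [ 201.8 -617.6  403.9] yaw 18.1 w 85.3 F [-0.2 -0.2  0. ] M [ 0.03 -0.02 -0.02] q7 -0.02 -> shift [ 346.5 -342.1  104.4] turn -60.4
```

```bash
python3 -m jog '[60,-60,0,-8,85, 120,-120,20,-20,85, 200,-200,40,-30,85, 346,-342,105,-60,85, 346,-342,105,-60,85, 346,-342,105,-60,85, 346,-342,105,-60,85, 346,-342,105,-60,85, 346,-342,105,-60,85, 346,-342,105,-60,85, 346,-342,105,-60,85, 346,-342,105,-60,85, 346,-342,105,-60,85, 346,-342,105,-60,85, 346,-342,105,-60,85, 346,-342,105,-60,85, 346,-342,105,-60,85, 346,-342,105,-60,85]'
python3 -c "
from h import *
plan(424.9,-184.6,300,78.5)
c=camera_params('wrist');p,d=get_image('wrist');cv2.imwrite('pics/w1.png',p)
np.save('pics/w1.npy',d);np.save('pics/w1T.npy',c['T'])
P=cloud('wrist',d)
for nm,m in (('wing',(P[...,2]>80)&(P[...,2]<94)),('all',(P[...,2]>45)&(P[...,2]<68)),('handle',(P[...,2]>=94)&(P[...,2]<108))):
    n,l,st,ce=cv2.connectedComponentsWithStats(m.astype(np.uint8))
    for i in range(1,n):
        if st[i,4]>300:
            Q=P[l==i];print(nm,st[i],rect(Q),Q.mean(0))
"
```

```text
clock: 1.6
eef_pos: [424.0, -186.8, 299.9]
tool_rot: [3.141, 0.0, 1.36]
force: [-1.0, 0.5, -0.3]
width: 85.0
clock 1.60 pos [ 424.  -186.8  299.9] yaw 77.9 w 85.0 F [-1.   0.5 -0.3] M [ 0.01 -0.01  0.01] q7 -0.07 -> shift [ 2.3  0.4 -0.1] turn -0.6
wing [ 443  149   52  171 1365] ((517.0086059570312, -201.69998168945312), (92.38175964355469, 10.552274703979492), 74.8163070678711) [ 517.72367329 -195.02608226   89.04658019]
wing [ 267  180   27  115 2901] ((424.4095764160156, -183.6890411376953), (62.85915756225586, 13.938362121582031), 78.4595947265625) [ 425.01859452 -181.35320656   87.56941958]
all [  182    93   378   235 67907] ((478.39373779296875, -194.30239868164062), (142.41983032226562, 214.38526916503906), 79.42596435546875) [ 475.57211988 -182.49812629   58.75301262]
handle [ 456  153   50  174 4753] ((521.3935546875, -202.70016479492188), (91.76985931396484, 13.44820499420166), 79.90559387207031) [ 520.98150309 -198.42519014   98.76857362]
```

View pics/w1.png

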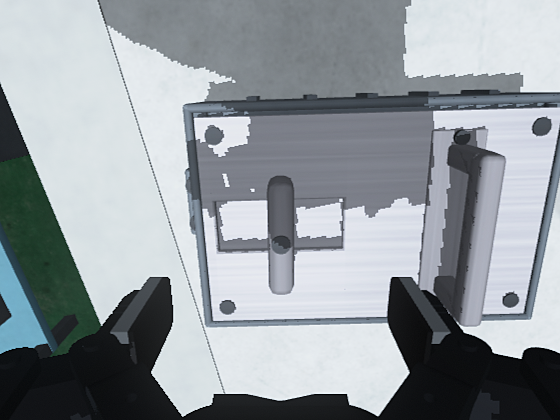

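The wrist view shows the wing near (281,240), upright between the jaws, and the handle at about (480,240). The wing's centre agrees with the top view at (424.5,-184), so I'll descend and grip it.

```bash
python3 -m jog '[2.8,0,20,-0.5,60, 2.8,0,40,-0.5,50, 2.8,0,58,-0.5,45, 2.8,0,58,-0.5,35, 2.8,0,58,-0.5,25, 2.8,0,58,-0.5,10, 2.8,0,58,-0.5,5, 2.8,0,58,-0.5,5, 2.8,0,58,-0.5,5, 2.8,0,58,-0.5,5, 2.8,0,58,-0.5,5, 2.8,0,58,-0.5,5]'
python3 -c "
from h import *
plan(424.5,-184,242,78.5)"
```

```text
clock: 2.65
eef_pos: [425.1, -182.9, 242.5]
tool_rot: [3.141, 0.001, 1.371]
force: [-1.3, -1.3, 6.6]
width: 12.5
clock 2.65 pos [ 425.1 -182.9  242.5] yaw 78.6 w 12.5 F [-1.3 -1.3  6.6] M [-0.08  0.4  -0.08] q7 -0.11 -> shift [-1.2 -0.4  0.5] turn 0.1
```

Gripped. Now I'll feel out one direction.

```bash
python3 -m jog '[-0.6,0,0,2,5, -1,0,0,4,5, -1,0,0,6,5, -1,0,0,6,5]'
python3 -c "
from h import *
plan(424.5,-184,242,78.5)"
```

```text
clock: 2.98
eef_pos: [425.3, -183.1, 242.5]
tool_rot: [3.14, -0.0, 1.266]
force: [-1.0, 1.4, 6.7]
width: 12.6
clock 2.98 pos [ 425.3 -183.1  242.5] yaw 72.5 w 12.6 F [-1.   1.4  6.7] M [ 0.38  0.23 -0.08] q7 -0.17 -> shift [-1.1 -0.5  0.5] turn -6.0
```

```bash
python3 -m jog '[0,0,0,2,5, 0,0,0,4,5, 0,0,0,4,5]'; python3 -c "
from h import *
plan(424.5,-184,242,78.5)"
```

```text
clock: 3.23
eef_pos: [425.4, -183.2, 242.5]
tool_rot: [3.14, -0.001, 1.196]
force: [-1.1, 1.5, 7.0]
width: 12.5
clock 3.23 pos [ 425.4 -183.2  242.5] yaw 68.5 w 12.5 F [-1.1  1.5  7. ] M [ 0.33  0.21 -0.1 ] q7 -0.22 -> shift [-1.1 -0.6  0.5] turn -10.0
```

```bash
python3 -m jog '[0,0,0,2,5, 0,0,0,3,5, 0,0,0,3,5]'; python3 -c "
from h import *
plan(424.5,-184,242,78.5)"
```

```text
clock: 3.48
eef_pos: [425.5, -183.2, 242.5]
tool_rot: [3.14, -0.001, 1.145]
force: [-1.1, 1.7, 5.2]
width: 12.7
clock 3.48 pos [ 425.5 -183.2  242.5] yaw 65.6 w 12.7 F [-1.1  1.7  5.2] M [ 0.3   0.16 -0.  ] q7 -0.25 -> shift [-1.2 -0.6  0.5] turn -12.9
```

```bash
cat >> h.py <<'E'
def wing(f):
    c=camera_params('top');p,d=get_image('top');P=cloud('top',d)
    cv2.imwrite(f,cv2.resize(p[130:330,280:480],None,fx=3,fy=3,interpolation=cv2.INTER_CUBIC))
    p,d=get_image('wrist');cv2.imwrite(f.replace('.png','w.png'),p);np.save(f.replace('.png','w.npy'),d)
E
python3 -c "
from h import *
wing('pics/a1.png')"
```

```text
(no output)
```

View pics/a1w.png

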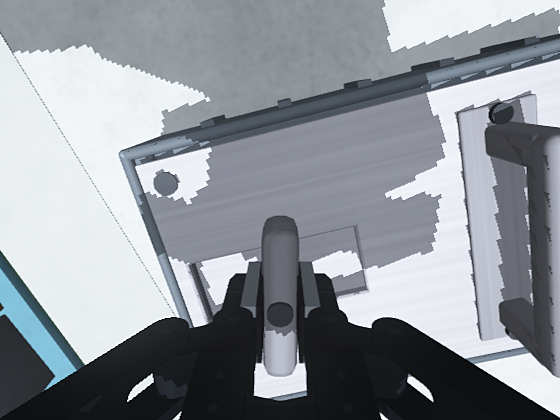

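The wing at (280,300) is still square between the pads and has turned about 13° with them. I'll go on gently.

```bash
python3 -m jog '[0,0,0,1.5,5, 0,0,0,3,5, 0,0,0,3,5]'; python3 -c "
from h import *
plan(424.5,-184,242,78.5)"
```

```text
clock: 3.83
eef_pos: [425.6, -183.3, 242.6]
tool_rot: [3.139, -0.001, 1.092]
force: [0.3, 1.7, 6.0]
width: 12.8
clock 3.83 pos [ 425.6 -183.3  242.6] yaw 62.6 w 12.8 F [0.3 1.7 6. ] M [0.25 0.06 0.02] q7 -0.28 -> shift [-1.2 -0.7  0.6] turn -15.9
```

```bash
python3 -m jog '[0,0,0,1.5,5, 0,0,0,3,5, 0,0,0,3,5]'; python3 -c "
from h import *
plan(424.5,-184,242,78.5)
wing('pics/a2.png')"
```

```text
clock: 4.08
eef_pos: [425.7, -183.3, 242.5]
tool_rot: [3.139, -0.001, 1.04]
force: [-0.7, 0.3, 4.6]
width: 12.7
clock 4.08 pos [ 425.7 -183.3  242.5] yaw 59.6 w 12.7 F [-0.7  0.3  4.6] M [ 0.26  0.09 -0.04] q7 -0.31 -> shift [-1.2 -0.7  0.5] turn -18.9
```

View pics/a2w.png

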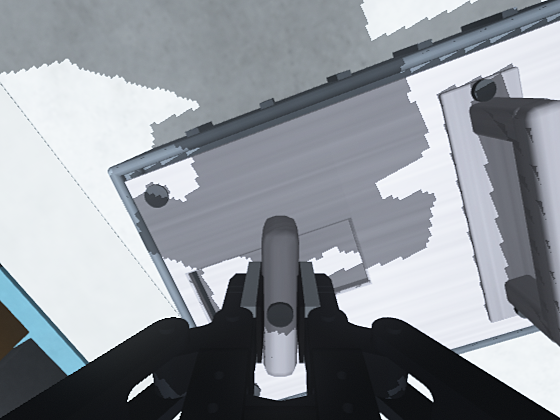

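It has turned 19° with no resistance, past the 14° at which a wrong-way stop would act. This is the way that gives, so I'll follow it.

```bash
python3 -m jog '[0,0,0,4,5, 0,0,0,8,5, 0,0,0,12,5, 0,0,0,16,5, 0,0,0,20,5, 0,0,0,24,5, 0,0,0,28,5, 0,0,0,32,5, 0,0,0,36,5, 0,0,0,40,5, 0,0,0,44,5, 0,0,0,48,5, 0,0,0,52,5, 0,0,0,56,5, 0,0,0,58,5, 0,0,0,58,5]'; python3 -c "
from h import *
plan(424.5,-184,242,-9.5)"
```

```text
clock: 5.52
eef_pos: [426.6, -185.0, 242.6]
tool_rot: [3.138, -0.005, 0.026]
force: [3.3, -5.3, 2.9]
width: 12.7
clock 5.52 pos [ 426.6 -185.   242.6] yaw 1.5 w 12.7 F [ 3.3 -5.3  2.9] M [-0.98 -0.38 -0.09] q7 -0.90 -> shift [-2.  -1.1  0.6] turn 11.0
```

```bash
python3 -m jog '[-0.3,-0.3,0,2,5, -0.6,-0.6,0,4,5, -1,-1,0,6,5, -1,-1,0,8,5, -1,-1,0,8,5]'; python3 -c "
from h import *
plan(424.5,-184,242,-9.5)"
```

```text
clock: 5.93
eef_pos: [426.2, -185.0, 242.6]
tool_rot: [3.136, -0.008, -0.114]
force: [3.4, -7.0, -1.1]
width: 12.7
clock 5.93 pos [ 426.2 -185.   242.6] yaw -6.5 w 12.7 F [ 3.4 -7.  -1.1] M [-1.47 -0.67 -0.09] q7 -0.98 -> shift [-1.8 -0.8  0.6] turn 3.0
```

```bash
python3 -m jog '[0,0,0,1,5, 0,0,0,2,5, 0,0,0,2,5]'; python3 -c "
from h import *
plan(424.5,-184,242,-9.5)
wing('pics/a3.png')"
```

```text
clock: 6.18
eef_pos: [426.2, -185.1, 242.6]
tool_rot: [3.137, -0.008, -0.148]
force: [3.2, -7.0, -0.8]
width: 12.5
clock 6.18 pos [ 426.2 -185.1  242.6] yaw -8.5 w 12.5 F [ 3.2 -7.  -0.8] M [-1.5  -0.6  -0.04] q7 -1.00 -> shift [-1.8 -0.8  0.6] turn 1.0
```

View pics/a3w.png

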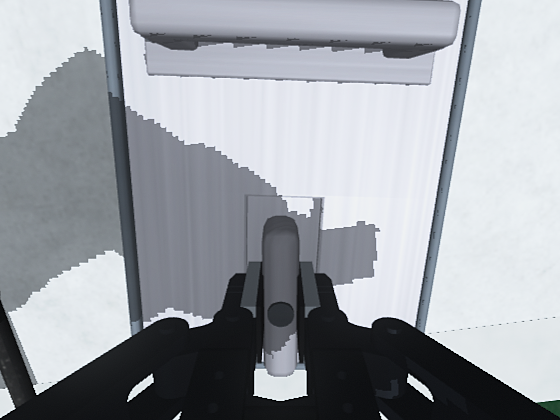

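The wing at (280,300) lies along the slot. I'll add 1.5°, then release and rise.

```bash
python3 -m jog '[0,0,0,1.5,5, 0,0,0,1.5,5, 0,0,0,1.5,40, 0,0,0,1.5,60, 0,0,0,1.5,60, 0,0,-30,1.5,80, 0,0,-65,1.5,85, 0,0,-65,1.5,85, 0,0,-65,1.5,85]'; python3 -c "
from h import *
c=camera_params('wrist');p,d=get_image('wrist');cv2.imwrite('pics/w2.png',p)
P=cloud('wrist',d)
for nm,m in (('wing',(P[...,2]>80)&(P[...,2]<94)),('handle',(P[...,2]>=94)&(P[...,2]<108))):
    n,l,st,ce=cv2.connectedComponentsWithStats(m.astype(np.uint8))
    for i in range(1,n):
        if st[i,4]>300:
            Q=P[l==i];print(nm,st[i],rect(Q),Q.mean(0))
plan(522,-203,310,79.5)"
```

```text
clock: 7.03
eef_pos: [424.2, -182.2, 308.1]
tool_rot: [-3.141, -0.003, -0.172]
force: [-0.5, 1.2, 0.4]
width: 84.8
wing [193  51 195   6 326] ((515.2786254882812, -201.58901977539062), (89.5945816040039, 0.7451128363609314), 79.4089126586914) [ 515.14987714 -201.60220607   89.79860148]
wing [ 274  179   26  110 2649] ((424.1382751464844, -184.3075714111328), (13.631560325622559, 63.0458984375), 79.8610610961914) [ 426.59301624 -184.49591049   86.68977375]
handle [ 187   22  209   33 6145] ((521.0859375, -202.42665100097656), (91.8489761352539, 12.313050270080566), 79.43174743652344) [ 520.77454724 -202.4833145    97.99340576]
clock 7.08 pos [ 423.8 -181.9  307. ] yaw -9.8 w 84.6 F [-0.2  0.6 -0.1] M [0.01 0.06 0.  ] q7 -1.07 -> shift [100.3   4.   -2.9] turn -89.3
```

View pics/w2.png

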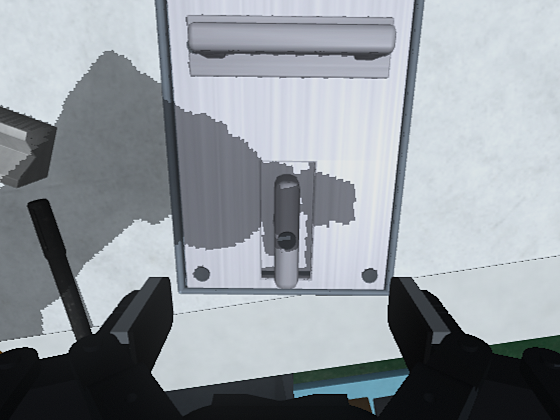

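The wing is open, centred at (287,240) and lying along the slot to within half a degree. Next is the handle.

```bash
python3 -m jog '[10,0,0,-7,85, 30,1,0,-14,85, 60,2,0,-21,85, 99.5,3.7,0,-28,85, 99.5,3.7,0,-89.3,85, 99.5,3.7,0,-89.3,85, 99.5,3.7,0,-89.3,85, 99.5,3.7,0,-89.3,85, 99.5,3.7,0,-89.3,85, 99.5,3.7,0,-89.3,85, 99.5,3.7,0,-89.3,85, 99.5,3.7,0,-89.3,85, 99.5,3.7,0,-89.3,85, 99.5,3.7,0,-89.3,85, 99.5,3.7,0,-89.3,85, 99.5,3.7,0,-89.3,85]'; python3 -c "
from h import *
plan(521.5,-202.7,247,79.5)"
```

```text
clock: 8.42
eef_pos: [521.0, -203.2, 305.9]
tool_rot: [-3.14, -0.001, 1.384]
force: [0.5, -0.4, -0.3]
width: 84.7
clock 8.42 pos [ 521.  -203.2  305.9] yaw 79.3 w 84.7 F [ 0.5 -0.4 -0.3] M [ 0.01  0.06 -0.05] q7 0.01 -> shift [ 0.5  0.5 58.9] turn -0.2
```

```bash
python3 -m jog '[0.5,0.5,0,0,50, 0.5,0.5,0,0,50, 0.5,0.5,0,0,45, 0.5,0.5,30,0,45, 0.5,0.5,50,0,45, 0.5,0.5,58,0,40, 0.5,0.5,58,0,40, 0.5,0.5,58,0,20, 0.5,0.5,58,0,2, 0.5,0.5,58,0,2, 0.5,0.5,58,0,2, 0.5,0.5,58,0,2, 0.5,0.5,58,0,2, 0.5,0.5,58,0,2]'; python3 -c "
from h import *
plan(521.5,-202.7,247,79.5)"
```

```text
clock: 9.58
eef_pos: [522.4, -203.1, 250.0]
tool_rot: [3.139, 0.0, 1.386]
force: [0.2, 1.0, 6.4]
width: 11.0
clock 9.58 pos [ 522.4 -203.1  250. ] yaw 79.4 w 11.0 F [0.2 1.  6.4] M [0.04 0.14 0.03] q7 -0.01 -> shift [ 0.2 -1.   3. ] turn -0.1
```

```bash
python3 -m jog '[0,0,-2,0,2, 0,0,-4,0,2, 0,0,-7,0,2, 0,0,-10,0,2, 0,0,-14,0,2, 0,0,-18,0,2, 0,0,-18,0,2]'; python3 -c "
from h import *
plan(521.5,-202.7,330,79.5)
wing('pics/l1.png')"
```

```text
clock: 10.17
eef_pos: [522.2, -203.1, 267.6]
tool_rot: [3.14, 0.0, 1.386]
force: [0.6, 0.1, -3.8]
width: 10.7
clock 10.17 pos [ 522.2 -203.1  267.6] yaw 79.4 w 10.7 F [ 0.6  0.1 -3.8] M [ 0.06 -0.08 -0.01] q7 -0.00 -> shift [  0.2  -0.6 -62.4] turn -0.1
```

View pics/l1w.png

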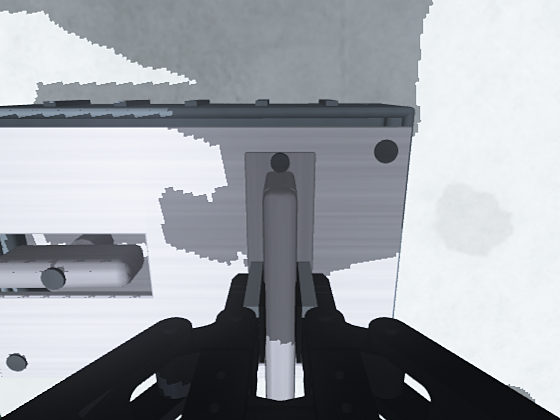

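View pics/l1.png

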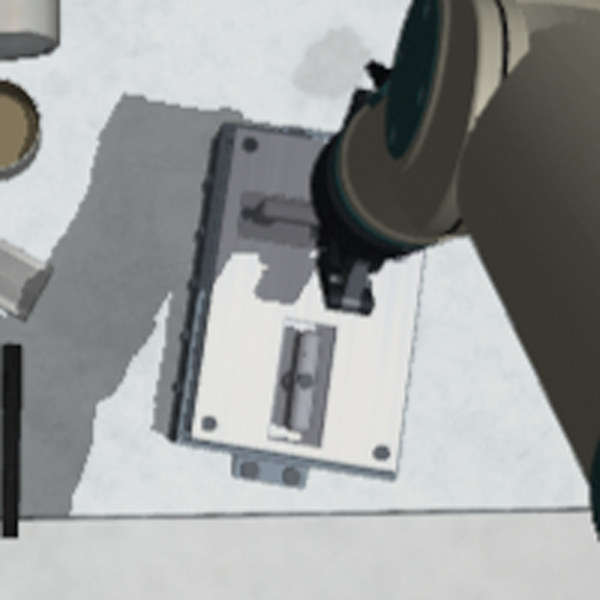

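The cover is level and the wing sits clear inside the slot, at (300,380) in the enlarged top view. I'll keep going straight up.

```bash
python3 -m jog '[0,0,-8,0,2, 0,0,-16,0,2, 0,0,-24,0,2, 0,0,-32,0,2, 0,0,-40,0,2, 0,0,-48,0,2, 0,0,-56,0,2, 0,0,-64,0,2, 0,0,-70,0,2, 0,0,-74,0,2, 0,0,-74,0,2, 0,0,-74,0,2]'; python3 -c "
from h import *
plan(529.5,191.7,341,98)
wing('pics/l2.png')"
```

```text
clock: 11.27
eef_pos: [521.8, -203.0, 340.8]
tool_rot: [3.142, 0.0, 1.386]
force: [-0.6, 0.5, -4.7]
width: 10.7
clock 11.27 pos [ 521.8 -203.   340.8] yaw 79.4 w 10.7 F [-0.6  0.5 -4.7] M [ 0.01 -0.09  0.02] q7 0.02 -> shift [ 3.893e+02 -6.520e+01 -2.000e-01] turn -18.6
```

View pics/l2w.png

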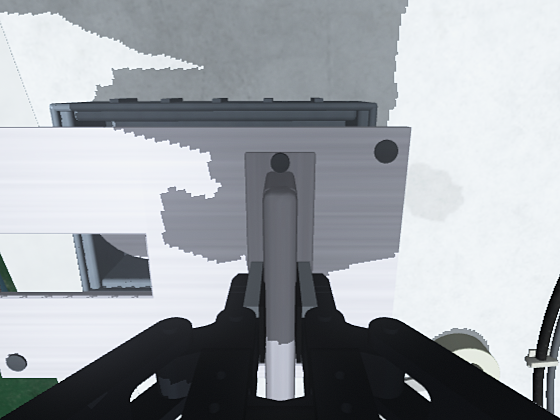

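```bash
python3 -c "
from h import *
P=cloud('top',np.load('pics/top0.npy'))
Q=P[60:155,230:330].reshape(-1,3);Q=Q[Q[:,2]>70]
for a in range(560,760,20):
    m=(Q[:,0]>a)&(Q[:,0]<a+20)
    if m.any(): print(a,m.sum(),Q[m].min(0),Q[m].max(0))
"
```

```text
600 13 [619.26819053 -32.97495432 141.7975699 ] [619.96577887  26.70948051 202.17305136]
620 686 [620.0445504  -36.85051874 139.37886943] [639.91721363  28.03408975 205.01405204]
640 440 [640.01916373 -37.40508599 170.08537943] [659.96909479  28.00041153 205.73139923]
660 421 [660.00899083 -37.84027736 170.95127096] [679.79699749  27.33605579 206.51038718]
680 549 [680.03747811 -38.77152654 130.68260929] [699.99210667  47.96471135 219.68858244]
700 790 [700.04486421 -47.0326329  115.06364456] [719.97334343  73.12689956 240.28600641]
720 1541 [720.00722893 -69.75610035 102.94144534] [739.97678396  79.70335989 249.07233911]
740 587 [740.00932486 -71.38745707 106.72814189] [759.87598054  73.77640288 242.69472731]
```

The nearest obstacle is the spindle end at x≈619, z 139–206, so I'll swing the carry inwards to x≈500.

```bash
python3 -m jog '[6,-3,0,0,2, 18,-9,0,0,2, 34,-17,0,-1,2, 54,-27,0,-2,2, 77,-37,0,-3,2, 100,-41,0,-4,2, 123,-46,0,-5,2, 147,-50,0,-6,2, 171,-54,0,-7,2, 195,-59,0,-8,2, 219,-63,0,-10,2, 243,-68,0,-11,2, 267,-72,0,-12,2, 290,-75,0,-13,2, 312,-75,0,-14,2, 334,-73,0,-15,2, 354,-71,0,-16.5,2, 371,-68,0,-17.5,2, 384,-66,0,-18.6,2, 389,-65,0,-18.6,2]'; python3 -c "
from h import *
plan(529.5,191.7,341,98)
p,d=get_image('top');cv2.imwrite('pics/t3.png',p)
p,d=get_image('wrist');cv2.imwrite('pics/t3w.png',p)"
```

```text
clock: 13.03
eef_pos: [529.0, 194.5, 340.6]
tool_rot: [3.141, -0.002, 1.715]
force: [0.3, 0.3, -4.1]
width: 10.6
clock 13.03 pos [529.  194.5 340.6] yaw 98.2 w 10.6 F [ 0.3  0.3 -4.1] M [ 0.07 -0.09 -0.02] q7 -0.42 -> shift [-2.9  0.  -0.4] turn 0.2
```

View pics/t3.png

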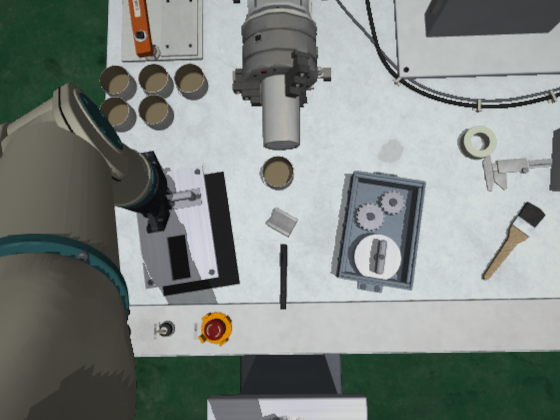

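View pics/t3w.png

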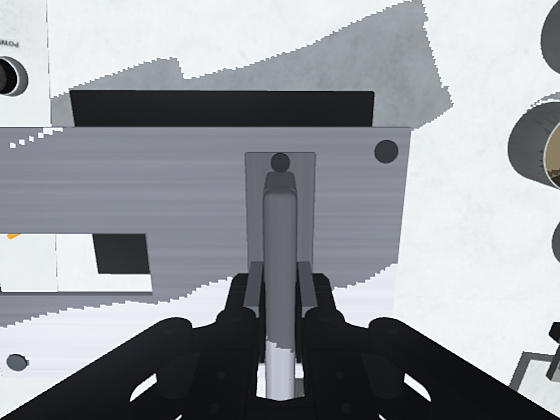

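The wing stays open at (378,256) in the top view, the bystanders are unmoved and the cover hangs level over the mat. Descending now.

```bash
python3 -m jog '[-1,0,6,0,2, -2,0,16,0,2, -3,0,28,0,2, -3,0,40,0,2, -3,0,52,0,2, -3,0,64,0,2, -3,0,76,0,2, -3,0,88,0,2, -3,0,99,0,2, -3,0,109,0,2, -3,0,117,0,2, -3,0,123,0,2, -3,0,128,0,2, -3,0,132,0,2, -3,0,132,0,2, -3,0,132,0,2]'; python3 -c "
from h import *
plan(529.5,191.7,199,98)
p,d=get_image('scene');cv2.imwrite('pics/t4.png',p[200:400,100:360])
"
```

```text
clock: 14.47
eef_pos: [530.1, 188.5, 208.8]
tool_rot: [3.141, -0.0, 1.71]
force: [0.1, 0.6, -4.5]
width: 10.9
clock 14.47 pos [530.1 188.5 208.8] yaw 98.0 w 10.9 F [ 0.1  0.6 -4.5] M [ 0.01 -0.1  -0.01] q7 -0.47 -> shift [ 3.3 -0.1  9.8] turn -0.0
```

```bash
python3 -m jog '[0,0,2,0,2, 0,0,4,0,2, 0,0,6,0,2, 0,0,7,0,2, 0,0,8,0,2, 0,0,8,0,2]'; python3 -c "
from h import *
plan(529.5,191.7,199,98)"
```

```text
clock: 15.02
eef_pos: [530.0, 188.4, 200.5]
tool_rot: [-3.141, 0.0, 1.71]
force: [-0.6, 0.9, -4.5]
width: 10.9
clock 15.02 pos [530.  188.4 200.5] yaw 98.0 w 10.9 F [-0.6  0.9 -4.5] M [ 0.02 -0.06 -0.  ] q7 -0.47 -> shift [ 3.4 -0.   1.5] turn -0.0
```

```bash
python3 -m jog '[0,0,0.7,0,2, 0,0,1.5,0,2, 0,0,2,0,2, 0,0,2,0,2]'; python3 -c "
from h import *
plan(529.5,191.7,199,98)"
```

```text
clock: 15.35
eef_pos: [530.1, 188.4, 199.1]
tool_rot: [3.141, 0.0, 1.71]
force: [-0.8, 0.5, -0.1]
width: 11.1
clock 15.35 pos [530.1 188.4 199.1] yaw 98.0 w 11.1 F [-0.8  0.5 -0.1] M [-0.07  0.13  0.03] q7 -0.47 -> shift [ 3.3 -0.1  0.1] turn -0.0
```

Contact: the load has come off the wrist. I'll press down one more millimetre, then open slowly and rise.

```bash
python3 -m jog '[0,0,0.7,0,2, 0,0,0.7,0,2, 0,0,0.7,0,14, 0,0,0.7,0,20, 0,0,0.7,0,30, 0,0,0.7,0,40, 0,0,0.7,0,40, 0,0,0.7,0,40]'; python3 -c "
from h import *
plan(529.5,191.7,199,98)"
python3 -m jog '[0,0,-5,0,40, 0,0,-15,0,40, 0,0,-30,0,40, 0,0,-50,0,45, 0,0,-80,0,60, 0,0,-110,0,70, 0,0,-130,0,85, 0,0,-130,0,85, 0,0,-130,0,85]'; python3 -c "
from h import *
plan(529.5,191.7,199,98)
p,d=get_image('wrist');cv2.imwrite('pics/t5w.png',p);P=cloud('wrist',d)
p,d=get_image('top');cv2.imwrite('pics/t5.png',p)
for nm,m in (('cover',(P[...,2]>7.5)&(P[...,2]<14)),('handle',(P[...,2]>=40)&(P[...,2]<58))):
    n,l,st,ce=cv2.connectedComponentsWithStats(m.astype(np.uint8))
    for i in range(1,n):
        if st[i,4]>300:
            Q=P[l==i];print(nm,st[i],rect(Q),Q.mean(0)); print(np.linalg.lstsq(np.c_[Q[:,:2],np.ones(len(Q))],Q[:,2],rcond=None)[0])"
```

```text
clock: 16.02
eef_pos: [530.1, 188.4, 197.9]
tool_rot: [-3.142, -0.0, 1.71]
force: [0.1, -0.8, -1.1]
width: 40.4
clock 16.02 pos [530.1 188.4 197.9] yaw 98.0 w 40.4 F [ 0.1 -0.8 -1.1] M [-0.07  0.04 -0.04] q7 -0.47 -> shift [ 3.3 -0.1 -1.1] turn -0.0
clock: 16.77
eef_pos: [530.4, 188.5, 330.1]
tool_rot: [3.138, -0.001, 1.71]
force: [-0.7, -0.3, -0.0]
width: 85.0
clock 16.77 pos [530.4 188.5 330.1] yaw 98.0 w 85.0 F [-0.7 -0.3 -0. ] M [-0.02 -0.01 -0.05] q7 -0.42 -> shift [  3.2  -0.9 131.1] turn -0.0
cover [518  94  42  82 429] ((716.1520385742188, 261.2707214355469), (22.437089920043945, 60.530330657958984), 5.277801513671875) [711.15277644 263.06087498  10.80916803]
[-1.23545138e-02  2.26690734e-04  1.95354814e+01]
cover [   85   112   260   155 14046] ((483.8676452636719, 181.43447875976562), (199.77081298828125, 127.5730209350586), 7.950070858001709) [472.70370177 185.39264685   8.52188119]
[9.09276693e-03 2.42741011e-03 3.77367262e+00]
cover [315 112  34  70 576] ((564.3971557617188, 230.15940856933594), (25.22834587097168, 53.28778076171875), 9.936606407165527) [564.519063   232
[... 260 characters left out ...]
1.12824228e-02  7.95244131e+00]
handle [548 119  12  59 321] ((710.5179443359375, 253.73773193359375), (8.015790939331055, 40.316925048828125), 19.209009170532227) [709.04968896 254.76133817  42.87394733]
[-1.53766314e-01 -6.71090560e-02  1.68998697e+02]
handle [ 269  142   18  125 2109] ((528.5843505859375, 188.11398315429688), (11.901161193847656, 91.35466003417969), 8.181412696838379) [528.2082452  191.18873239  46.83538688]
[-2.45704137e-03 -3.62958002e-03  4.88271512e+01]
handle [303 383  65  28 334] ((602.176513671875, 30.180601119995117), (18.6141357421875, 57.04570007324219), 82.78608703613281) [598.51189592  34.21879017  42.95708061]
[ 9.75707068e-03 -1.90982551e-02  3.77708769e+01]
```

View pics/t5.png

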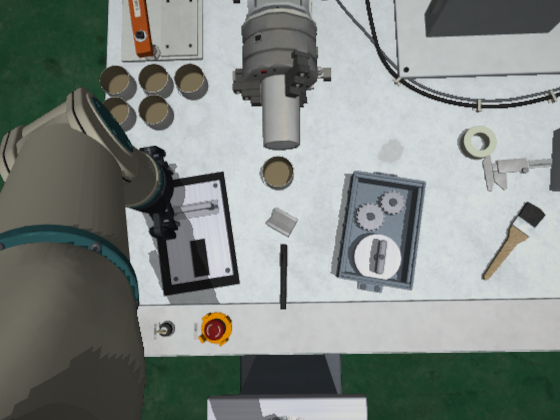

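View pics/t5w.png

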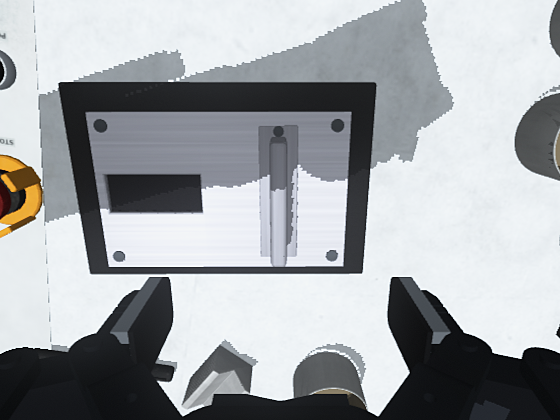

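The wrist view shows the cover flat on the mat (corners near (85,112) and (345,267)), handle up. Its centre is at (483.9,181.4), against (484.9,185.4) for the mat. Everything else is in place, so I'm handing in.

```bash
python3 -c "
from cell import *
print(finish_job()); print(read_state()['clock'])"
```

```text
the job is handed in; nothing more can be done
None
the job is handed in; nothing more can be done
```

The gear case is open and the cover is lying on the mat; I handed the job in at about 17 s, well inside the 58 s limit. `finish_job()` gives no verdict, so the results below are my own last checks.

- **Wing:** I turned it clockwise seen from above. It gave freely past the 0.25 rad point where a wrong-way stop would act, so I did not try the other way. I stopped at about 88.5° (1.54 rad), just short of the end stop. The wrist moment stayed under 0.1 N m about the turning axis. The last top picture shows the wing still lying along where the slot was.
- **Cover:** I lifted it straight off over the wing by its handle and carried it clear of the spindle end and the bystanders. I released it only after the wrist force showed it resting on the mat. It measured about 4 mm from the mat's centre and about 0.01 rad out of flat, handle up.
- **Bystanders:** the cup, V-block and marker look unmoved in the top picture. I did not re-measure their positions.
- **Robot:** the gripper was open and about 130 mm above the cover, touching nothing. No check failed or disagreed.

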